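# Fetch the hardener tin from behind the spray cans

### The job

The small green hardener tin stands at the back of the wooden rack behind three spray cans. First move all three cans out of the way so they stand upright in the grey tray, then put the hardener tin in the middle of the scale's round pan, and then put every can back upright on the spot where that same can stood at the start. Do not knock anything over and leave the tape roll, the brush and the big yellow paint tin alone.

Things in the scene. Friction and masses are not known exactly. Their poses are not given: they have to be found in the camera images.
- hardener: short green tin with steel rim and red spot on the lid, 58 mm diameter, 45 mm tall, about 200 g; the thing to fetch. Origin: centre of its underside, z up
- can_orange: orange spray can (body and cap orange, pale paper band), upright, 140 mm tall, 180 g nominal. Body 54 mm diameter up to 96 mm; straight cap 46 mm diameter from 102 to 140 mm above its base, the place to grip it. Origin: centre of its underside, z up. Starts on one of the rack's three front spots
- can_blue: blue spray can (body and cap blue, pale paper band), upright, 140 mm tall, 180 g nominal. Body 54 mm diameter up to 96 mm; straight cap 46 mm diameter from 102 to 140 mm above its base, the place to grip it. Origin: centre of its underside, z up. Starts on one of the rack's three front spots
- can_white: white spray can (body and cap white, pale paper band), upright, 140 mm tall, 180 g nominal. Body 54 mm diameter up to 96 mm; straight cap 46 mm diameter from 102 to 140 mm above its base, the place to grip it. Origin: centre of its underside, z up. Starts on one of the rack's three front spots
- rack: fixed wooden rack: floor 12 mm above the bench, x -90 to +110, y -120 to +120 mm; rims 18 mm above the floor along the sides (inner faces y = +-110) and back (x = +100), open at the front (-x). Origin on the bench, z up. Pale marks at (-34, 0), (-2, +55.4), (-2, -55.4) mm hold the cans in no fixed order; black mark at (+30, 0) under the tin, 64 mm from each can's centre
- tray: fixed grey open tray, the side area: 270 x 150 mm outside (x by y), walls 5 mm thick, 16 mm high, floor 5 mm above the bench. Origin: centre of its underside, on the bench, x along its length. Empty at the start; to the robot's left or right
- scale: fixed white paint-mixing scale, its box x -120 to +80, y -85 to +85 mm and 32 mm high, with a round steel pan 132 mm in diameter whose flat top is 44 mm above the bench, and a dark ring (72 mm diameter) marking the pan's middle. Origin: on the bench, right under the middle of the pan, z up; the tray is on the other side of the rack
- tape: bystander: blue tape roll lying flat, 90 mm diameter, 25 mm high. Origin: centre of its underside. Leave alone
- brush: bystander: paint brush lying flat on the bench, about 0.2 m long, beyond the rack. Leave alone
- paint_tin: bystander: big yellow paint tin, 100 mm diameter, 115 mm tall. Origin: centre of its underside. Leave alone

How it is judged (in metres and radians):
On the way, in this order (a step that is already met when the one before it is completed fails the run):
1. all three cans stand upright in the tray, with the hardener tin still in its place on the rack (x of can_orange in the frame of tray between -0.112 and 0.112 m and y of can_orange in the frame of tray between -0.052 and 0.052 m and z of each of can_orange, can_blue, can_white in the frame of tray below 0.012 m and angle between each of can_orange, can_blue, can_white's own z axis and vertical below 0.1 rad and linear speed of each of can_orange, can_blue, can_white below 0.03 m/s and angular speed of each of can_orange, can_blue, can_white below 0.3 rad/s and x of can_blue in the frame of tray between -0.112 and 0.112 m and y of can_blue in the frame of tray between -0.052 and 0.052 m and x of can_white in the frame of tray between -0.112 and 0.112 m and y of can_white in the frame of tray between -0.052 and 0.052 m and distance of hardener from where it was at the start of the episode below 0.025 m), for 0.2 s.
2. the hardener tin stands in the middle of the scale's pan while the cans are still in the tray (horizontal distance between hardener and scale below 0.015 m and z of hardener in the frame of scale between 0.038 and 0.05 m and angle between each of hardener, can_orange, can_blue, can_white's own z axis and vertical below 0.1 rad and linear speed of each of hardener, can_orange, can_blue, can_white below 0.03 m/s and angular speed of each of hardener, can_orange, can_blue, can_white below 0.3 rad/s and x of can_orange in the frame of tray between -0.112 and 0.112 m and y of can_orange in the frame of tray between -0.052 and 0.052 m and z of each of can_orange, can_blue, can_white in the frame of tray below 0.012 m and x of can_blue in the frame of tray between -0.112 and 0.112 m and y of can_blue in the frame of tray between -0.052 and 0.052 m and x of can_white in the frame of tray between -0.112 and 0.112 m and y of can_white in the frame of tray between -0.052 and 0.052 m), for 0.2 s.
At the end, for the whole second after the job is handed in: The hardener tin stands upright on the scale's pan, its centre within 15 mm of the pan's middle; each can stands upright on the rack within 15 mm of where that same can stood at the start; all released and at rest (horizontal distance between hardener and scale below 0.015 m and z of hardener in the frame of scale between 0.038 and 0.05 m and angle between each of hardener, can_orange, can_blue, can_white's own z axis and vertical below 0.1 rad and linear speed of each of hardener, can_orange, can_blue, can_white below 0.03 m/s and angular speed of each of hardener, can_orange, can_blue, can_white below 0.3 rad/s and distance of each of can_orange, can_blue, can_white from where it was at the start of the episode below 0.015 m); the robot touches nothing.
It fails at once if a can or the hardener tin is knocked over (tilted more than 0.7 rad) (angle between any of can_orange, can_blue, can_white, hardener's own z axis and vertical above 0.7 rad).
It fails at once if the tape roll, brush or paint tin is moved by more than 20 mm (distance of any of tape, brush, paint_tin from where it was at the start of the episode above 0.02 m).
It also fails if it takes over 136 s, if anything falls off the work surface, if the arm or the gripper's body presses on something with over 40 N, if the wrist force passes 120 N, or if a joint passes its speed limit or range.

### The arm

A 6-joint arm with a two-finger parallel gripper is mounted at the origin on the work surface. World frame = base frame: x ahead of the robot, y to its left, z up, the work surface at z = 0. Lengths are in mm, angles in rad, forces in N, time in s.
With the tool pointing down it reaches from about 300 to 775 mm from the base axis. Payload 14.6 kg.
Tool frame: the origin (TCP) lies midway between the tips of the shut fingers; the grasp point (between the pads) lies 19 mm behind it (pinch_z is the distance from the TCP to the grasp point, in mm); z points along the fingers, y is the direction in which the jaws open and shut (so a half turn about z gives the same grasp; the last joint's range is limited). The gripper opens to 94 mm and grips with 3 to 60 N. Pads are 16 mm wide; open, the fingers measure 119 mm over their backs; the gripper's body (75 mm by 177 mm) begins 78 mm behind the grasp point.
Start: joints at [-1.341, 0.3, 1.521, -0, 1.321, -0.067], TCP at [160.847, -525.944, 205.446] pointing down, gripper open.
Joint ranges: [-3.03, 3.03], [-0.79, 2.21], [0.23, 2.52], [-1.04, 4.18], [0, 3.07], [-2.55, 2.55]. Speed limits (rad/s): [2.22, 2.22, 2.57, 3.14, 3.14, 3.14].

### API

Orientations are given as [roll, pitch, yaw] about the fixed x, y, z axes, in that order (R = Rz(yaw) Ry(pitch) Rx(roll)).
In Python, from cell import read_state, camera, sign_off, pinch_z gives the robot as it stands. The module is installed in compiled form; this text tells all that it offers.
- The arm moves only by the tool servo_tool, never from a script. Its argument "series" is a list of rows, each a list of 6 numbers: the shift along the tool's x, y, z in cm, then the turn, a rotation vector about the tool's x, y, z in rad. In form: [[tx, ty, tz, rx, ry, rz], ...]. A call has exactly 10 rows; each row is the pose to reach, as a shift and turn from the pose commanded when the call began, along the tool's axes at that moment; what a row does not reach only later rows make up. A row lasts 1/12 s, in which the tool goes at most 41.7 mm and 7.16 degrees, less where a joint would pass 70% of its speed; a pose out of reach is approached as far as the arm can. A call with a gripper value outside its range is refused whole. "gripper" is the finger opening in cm, from 0 to 9.4, set as the call begins (left out, the last holds). The fingers move at their own pace and stop on an object; "grip_force" is the grip in N (left out, the last holds). Time passes only in rows, so rows that repeat a pose let the fingers close, or fill a call up. It gives the time, the measured TCP pose, the force and the opening at its end, in the units of the state.
- read_state(): the state, without advancing time (a new reading comes with each control period).
- camera(name): name is "scene" or "top" or "wrist"; returns a dict with "pixels" (420x560x3 uint8, red, green, blue), "fx", "fy", "cx", "cy" (pixels), "pose" (4x4, takes a point from camera to world coordinates); the wrist camera has in their place "mount" (4x4, takes a point from camera to tool coordinates, whose origin is the TCP and whose axes are the flange's). Camera axes: x right, y down, z forward; pixel columns grow to the right and rows downward; lengths in mm; the calibration is good to about 2 mm. A picture is of the moment at which its call begins: read the wrist's pose just before it. There is no depth.
- sign_off(): hands the job in, once; it reports no verdict.
The state is a dict: "clock": time; "joints": joint angles; "qd": joint speeds; "effort": joint torques, N m; "eef_pos": TCP position; "eef_rot": TCP orientation; "wrist_force": force on the tool from outside, world axes, zero at the start; "moment": the same for the moment, N m; "finger_gap": finger opening in mm.
Only numpy, scipy, OpenCV 4.12 (cv2) and the standard library are available. Lean on these libraries where they do the work, as an engineer would, in place of code of your own. Each camera call takes 0.05 s, during which the arm holds its last target.

## Working session

There is one attempt and no reset: what is moved stays moved. The work goes in short steps, Python scripts to look and compute and a tool call to move; the robot and the scene stay as the last step left them, time stands still between calls to the robot, and variables do not carry over. Pictures are saved under pics/ and viewed, and the job is handed in when it is done.

Besides the shell and the picture viewer there is one more tool, called after "Call:" as name(argument=value, ...), one argument or row to a line, values as JSON. servo_tool: Moves the arm, as the interface text tells. Its arguments: {"type":"object","properties":{"series":{"type":"array"},"gripper":{"type":"number"},"grip_force":{"type":"number"}},"required":["series"]}

```bash
mkdir -p pics; ls; python3 - <<'E'
from cell import *
import cv2,numpy as np
s=read_state();print({k:np.round(v,3).tolist() for k,v in s.items()}, pinch_z)
for n in("scene","top","wrist"):
    c=camera(n);cv2.imwrite(f"pics/{n}0.png",c["pixels"][:,:,::-1])
    print(n,[c[k] for k in("fx","fy","cx","cy")],np.round(c.get("pose",c.get("mount")),3).tolist())
E
```

```text
pics
{'clock': 0.0, 'joints': [-1.341, 0.3, 1.522, -0.0, 1.321, -0.067], 'qd': [-0.001, -0.0, -0.0, 0.001, -0.0, -0.0], 'effort': [-0.001, -53.181, -35.273, 0.071, 0.025, -0.0], 'eef_pos': [160.794, -525.683, 204.878], 'eef_rot': [-3.14, -0.0, 0.297], 'wrist_force': [-0.586, -0.246, 0.233], 'moment': [-0.073, -0.056, 0.003], 'finger_gap': 93.823} 18.8
scene [447.7923260302694, 447.7923260302694, 283.7594208561763, 203.88600963745566] [[0.197, 0.727, -0.657, 1327.187], [0.98, -0.133, 0.145, -144.313], [0.018, -0.673, -0.739, 820.961], [0.0, 0.0, 0.0, 1.0]]
top [527.8267096630598, 527.8267096630598, 273.9849656211044, 199.70278728006997] [[-0.015, -0.984, 0.178, 418.949], [-1.0, 0.016, 0.004, -8.913], [-0.007, -0.178, -0.984, 1271.18], [0.0, 0.0, 0.0, 1.0]]
wrist [359.62404510017916, 359.62404510017916, 277.4555417441922, 207.4884897043447] [[-0.0, -0.958, -0.286, 84.197], [1.0, 0.0, -0.001, 0.025], [0.001, -0.286, 0.958, -179.469], [0.0, 0.0, 0.0, 1.0]]
```

View pics/scene0.png

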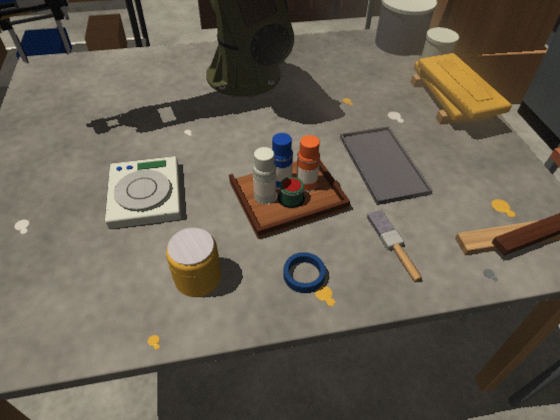

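View pics/top0.png

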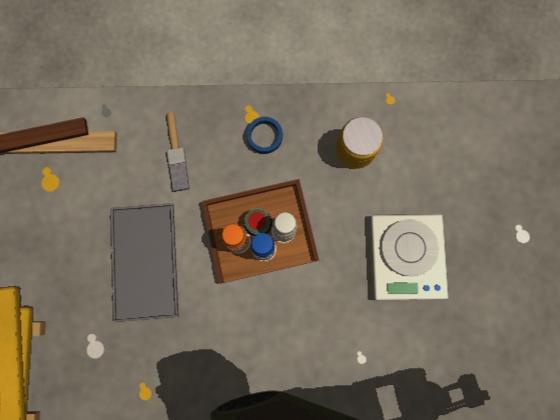

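View pics/wrist0.png

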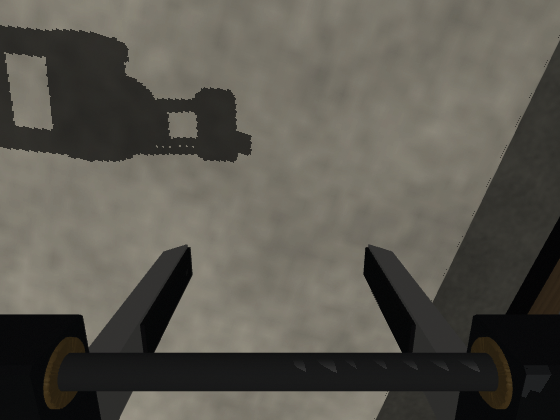

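The scene shows the rack in the centre with orange on the left spot, blue at the front and white on the right. The tray is on the robot's left and the scale on its right (top view: tray near pixel 143,262, scale pan near 410,247). Next I'll measure these by masks.

```bash
cat > h.py <<'E'
import cv2,numpy as np
from cell import *
def cam(n):
    for _ in range(1): c=camera(n)
    return c
def ray(c,uv,T=None):
    T=c["pose"] if T is None else T
    T=np.array(T)
    d=np.array([(uv[0]-c["cx"])/c["fx"],(uv[1]-c["cy"])/c["fy"],1.])
    d=T[:3,:3]@d; return T[:3,3],d/np.linalg.norm(d)
def onz(c,uv,z,T=None):
    o,d=ray(c,uv,T); return o+d*(z-o[2])/d[2]
def tri(rs):
    A=np.zeros((3,3));b=np.zeros(3)
    for o,d in rs:
        P=np.eye(3)-np.outer(d,d);A+=P;b+=P@o
    x=np.linalg.solve(A,b)
    return x,[round(float(np.linalg.norm((np.eye(3)-np.outer(d,d))@(x-o))),1) for o,d in rs]
def blobs(m,mn=30):
    n,l,st,ce=cv2.connectedComponentsWithStats(m.astype(np.uint8))
    return sorted([(int(st[i,4]),st[i,:4].tolist(),ce[i].round(1).tolist(),i) for i in range(1,n) if st[i,4]>mn],reverse=True),l
def project(c,p,T=None):
    T=np.array(c["pose"] if T is None else T); q=np.linalg.inv(T)@np.append(p,1)
    return np.array([c["fx"]*q[0]/q[2]+c["cx"],c["fy"]*q[1]/q[2]+c["cy"]])
E
python3 - <<'E'
from h import *
for n,(x,y,w,hh) in (("top",(195,170,135,120)),("scene",(220,125,140,110))):
    c=cam(n);p=c["pixels"]
    cv2.imwrite(f"pics/{n}_z.png",cv2.resize(p[y:y+hh,x:x+w,::-1],None,fx=5,fy=5,interpolation=cv2.INTER_CUBIC))
    hsv=cv2.cvtColor(p,cv2.COLOR_RGB2HSV).astype(int);H,S,V=[hsv[...,i] for i in range(3)]
    for k,m in dict(blue=(H>105)&(H<128)&(S>150)&(V>60),orange=((H<14)&(S>200)&(V>150)),white=(S<50)&(V>120),red=((H<6)|(H>172))&(S>150)&(V>60)&(V<200),green=(H>45)&(H<95)&(S>80)).items():
        b,_=blobs(m,40);print(n,k,[q[:3] for q in b[:5]])
E
```

```text
top blue [(420, [251, 233, 23, 24], [262.4, 244.4]), (52, [272, 132, 10, 16], [277.8, 140.8]), (51, [252, 118, 19, 9], [260.2, 120.7])]
top orange [(378, [222, 224, 24, 22], [233.4, 234.4])]
top white [(125722, [0, 0, 558, 393], [298.1, 172.9]), (1656, [519, 0, 41, 80], [545.6, 47.1]), (961, [73, 297, 39, 62], [93.0, 329.6]), (521, [532, 353, 28, 36], [547.5, 369.4]), (468, [20, 262, 27, 44], [29.8, 283.3])]
top red [(258, [248, 212, 18, 18], [256.6, 220.3])]
top green [(116, [245, 210, 25, 23], [256.4, 222.0])]
scene blue [(448, [284, 253, 41, 35], [303.9, 270.6]), (291, [273, 133, 18, 27], [280.1, 143.7])]
scene orange [(55, [288, 179, 12, 12], [293.8, 184.6])]
scene white [(118506, [0, 0, 560, 392], [230.7, 211.0]), (4849, [7, 373, 151, 47], [95.5, 401.1]), (961, [292, 17, 74, 23], [328.3, 26.8]), (844, [468, 404, 92, 16], [526.6, 413.7]), (519, [382, 0, 54, 12], [410.6, 4.7])]
scene red [(127, [285, 178, 16, 13], [293.5, 185.0])]
scene green [(213, [279, 193, 25, 13], [290.9, 199.4]), (157, [138, 161, 27, 9], [151.0, 164.7]), (63, [280, 181, 24, 13], [292.1, 188.8])]
```

View pics/top_z.png

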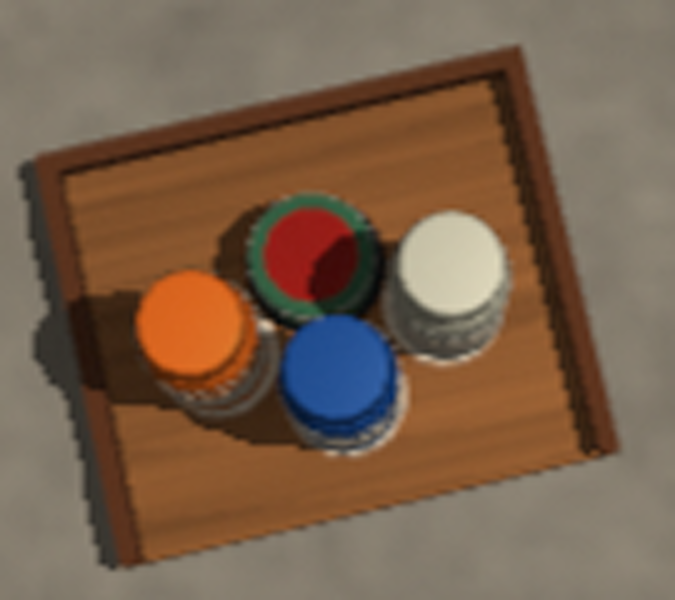

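View pics/scene_z.png

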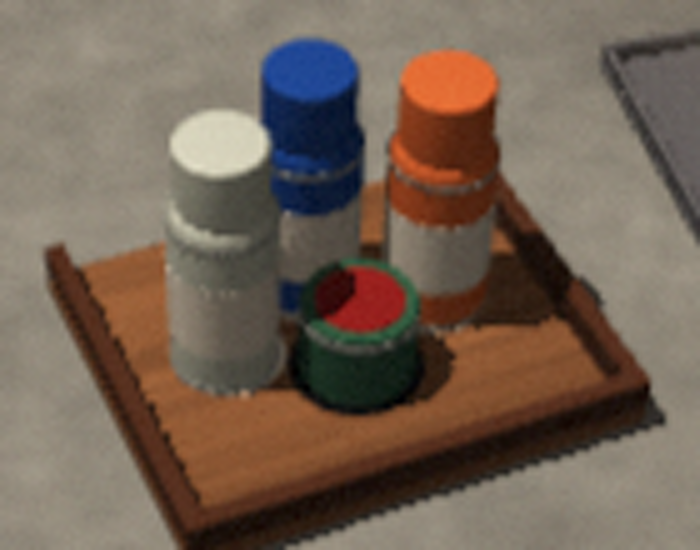

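The zooms show clean cap-top discs in both views: top orange ≈(232,234), blue ≈(262,243), white ≈(285,222), tin lid ≈(257,220). Next I'll fit the top faces and triangulate.

```bash
cat > m1.py <<'E'
from h import *
C={n:cam(n) for n in("top","scene")}
seeds={"top":dict(orange=(232.5,234.5),blue=(262.5,243.2),white=(285,222.3),tin=(256,220)),
"scene":dict(orange=(309.7,141),blue=(281.7,138.7),white=(263.7,153.5),tin=(294,185))}
res={}
for n,c in C.items():
    p=cv2.resize(c["pixels"],None,fx=4,fy=4,interpolation=cv2.INTER_CUBIC)
    lab=cv2.cvtColor(p,cv2.COLOR_RGB2LAB).astype(int)
    for k,(u,v) in seeds[n].items():
        U,V=int((u+.5)*4),int((v+.5)*4)
        ref=np.median(lab[V-6:V+7,U-6:U+7].reshape(-1,3),axis=0)
        m=np.sqrt((0.9*(lab[...,0]-ref[0]))**2+(lab[...,1]-ref[1])**2+(lab[...,2]-ref[2])**2)<(22 if k!="tin" else 40)
        m=cv2.morphologyEx(m.astype(np.uint8),cv2.MORPH_OPEN,np.ones((5,5)))
        _,l=blobs(m); m=(l==l[V,U]).astype(np.uint8)
        ct=max(cv2.findContours(m,cv2.RETR_EXTERNAL,cv2.CHAIN_APPROX_NONE)[0],key=cv2.contourArea)
        h=cv2.convexHull(ct); e=cv2.fitEllipse(h)
        q=(np.array(e[0])+.5)/4-.5
        res[k,n]=q; print(n,k,q.round(1),(np.array(e[1])/4).round(1),round(e[2]))
for k in("orange","blue","white","tin"):
    x,r=tri([ray(C[n],res[k,n]) for n in C]); print(k,x.round(1),r,"top@z",onz(C["top"],res[k,"top"],57 if k=="tin" else 152).round(1),"scene@z",onz(C["scene"],res[k,"scene"],57 if k=="tin" else 152).round(1))
E
python3 m1.py
```

```text
top orange [232.6 234.1] [19.9 20.3] 57
top blue [262.1 242.9] [20.4 20.9] 84
top white [285.1 222.3] [19.3 19.9] 107
top tin [256.5 220.3] [18.5 18.9] 50
scene orange [309.3 140.8] [12.  18.6] 92
scene blue [281.4 138.6] [11.8 18.5] 89
scene white [263.3 153.1] [12.6 18.9] 87
scene tin [291.7 184.4] [13.3 18. ] 92
orange [548.3  84.7 151.6] [0.1, 0.1] top@z [548.3  84.8 152. ] scene@z [548.8  84.4 152. ]
blue [528.6  22.2 151.1] [0.1, 0.1] top@z [528.5  22.1 152. ] scene@z [529.7  22.1 152. ]
white [571.9 -27.6 151.4] [0.0, 0.0] top@z [571.8 -27.6 152. ] scene@z [572.6 -27.7 152. ]
tin [590.2  37.   58.1] [0.1, 0.1] top@z [590.4  37.2  57. ] scene@z [589.2  37.2  57. ]
```

Triangulated cap tops stand at z≈151.4 (expected 152) and the lid at 58 (expected 57), so they agree. Next are the tray, the pan and the rack corners.

```bash
python3 - <<'E'
from h import *
for n,(x,y,w,hh) in (("top",(100,190,90,140)),("top",(360,205,100,105)),("scene",(330,120,110,90)),("scene",(95,145,100,90))):
    c=cam(n);p=c["pixels"][y:y+hh,x:x+w,::-1]
    b=cv2.resize(p,None,fx=4,fy=4,interpolation=cv2.INTER_CUBIC)
    b=cv2.convertScaleAbs(b,alpha=1.5)
    b=cv2.copyMakeBorder(b,0,max(0,560-b.shape[0]),0,max(0,440-b.shape[1]),cv2.BORDER_CONSTANT)[:560,:440]
    globals().setdefault("L",[]).append(b)
cv2.imwrite("pics/z1.png",np.hstack(L[:2])[:, :800]);cv2.imwrite("pics/z2.png",np.hstack(L[2:])[:, :800])
E
```

```text
(no output)
```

View pics/z1.png

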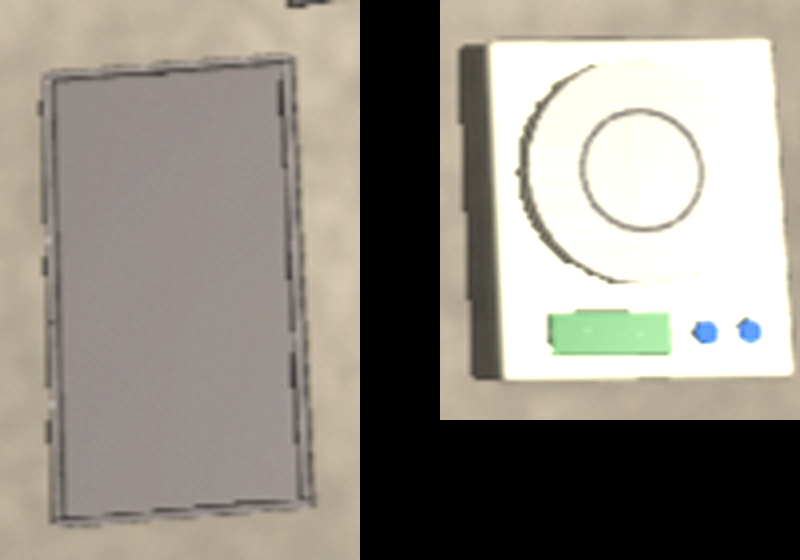

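View pics/z2.png

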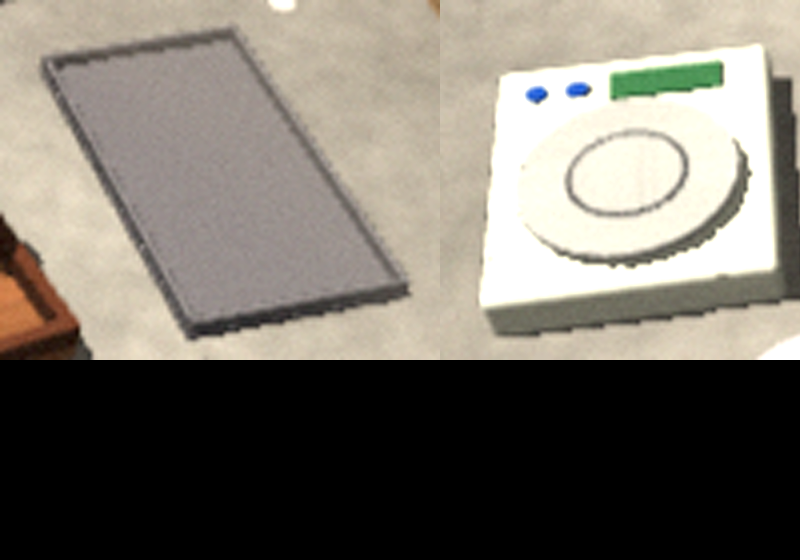

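Zooms: the tray's floor corners sit near top-view pixels (113,209), (170,207), (175,315) and (116,319). The ring centre is near (410,247) in the top view and (141,188) in the scene view.

```bash
python3 - <<'E'
from h import *
C={n:cam(n) for n in("top","scene")}
def z2p(z,o): return (np.array(z)+.5)/4-.5+np.array(o)
# tray
T=[z2p(z,(100,190)) for z in((54,78),(280,70),(300,502),(63,518))]
S=[z2p(z,(330,120)) for z in((43,63),(237,28),(408,286),(190,330))]
w=np.array([onz(C["top"],u,5) for u in T]);w2=np.array([onz(C["scene"],u,16) for u in S])
for q in(w,w2):
    print(q.round(0)[:,:2].tolist(),"ctr",q.mean(0).round(1),[np.linalg.norm(q[i]-q[i-1]).round(0) for i in range(4)])
R={}
for n,(u,v) in dict(top=(410,247),scene=(141,188)).items():
    g=cv2.cvtColor(C[n]["pixels"],cv2.COLOR_RGB2GRAY);x0,y0=u-25,v-25
    g=cv2.resize(g[y0:y0+50,x0:x0+50],None,fx=4,fy=4,interpolation=cv2.INTER_CUBIC)
    bh=cv2.morphologyEx(g,cv2.MORPH_BLACKHAT,np.ones((21,21)))
    m=bh>25; b,l=blobs(m,100); print(n,[q[:3] for q in b[:4]])
    # innermost ring: region containing center enclosed
    best=max(b,key=lambda q:q[0] if abs(q[2][0]-100)<20 and abs(q[2][1]-100)<20 else 0)
    pts=np.argwhere(l==best[3])[:,::-1].astype(np.float32)
    e=cv2.fitEllipse(pts); R[n]=z2p(e[0],(x0,y0)); print(n,R[n],np.array(e[1])/4)
x,r=tri([ray(C[n],R[n]) for n in C]);print("pan",x.round(1),r,[onz(C[n],R[n],44).round(1) for n in C])
# distance scale of diameters
E
```

```text
[[631.0, 388.0], [634.0, 250.0], [376.0, 233.0], [369.0, 372.0]] ctr [502.4 311.1   5. ] [np.float64(262.0), np.float64(138.0), np.float64(258.0), np.float64(139.0)]
[[383.0, 223.0], [369.0, 374.0], [636.0, 389.0], [647.0, 240.0]] ctr [508.6 306.6  16. ] [np.float64(265.0), np.float64(151.0), np.float64(267.0), np.float64(149.0)]
top [(3313, [38, 39, 128, 127], [100.8, 102.5]), (735, [0, 145, 48, 55], [16.8, 178.1]), (582, [0, 0, 51, 51], [18.6, 21.2])]
top [409.98971176 247.18537903] [29.21442223 30.57745552]
scene [(3014, [9, 130, 191, 70], [123.7, 174.3]), (2595, [40, 57, 126, 90], [104.4, 103.5]), (488, [39, 8, 31, 21], [53.7, 17.6]), (455, [0, 12, 26, 23], [12.3, 22.4])]
scene [141.32856178 187.979496  ] [20.11110497 30.04189873]
pan [ 523.9 -318.3   44.2] [0.2, 0.2] [array([ 523.9, -318.1,   44. ]), array([ 523.6, -318.6,   44. ])]
```

```bash
cat > mv.py <<'E'
import sys
from h import *
from scipy.spatial.transform import Rotation as R
# usage mv.py x y z [yaw]  -> tool-frame shift in cm + rotvec from measured pose to a tool-down target
a=list(map(float,sys.argv[1:]))
s=read_state();r=R.from_euler("xyz",s["eef_rot"]);p=np.array(s["eef_pos"])
yaw=a[3] if len(a)>3 else 1.79
t=R.from_euler("xyz",[np.pi,0,yaw])
print("clock",round(s["clock"],2),"pos",p.round(1),"rot",np.round(s["eef_rot"],3),"F",np.round(s["wrist_force"],1),"gap",round(s["finger_gap"],1))
sh=r.inv().apply(np.array(a[:3])-p)/10; rv=(r.inv()*t).as_rotvec()
print("shift cm",sh.round(2),"rot",rv.round(3),"dist",round(np.linalg.norm(sh)*10),"J1,J6",np.round(np.array(s["joints"])[[0,5]],2))
E
python3 mv.py 528 22 285
python3 - <<'E'
from h import *
C={n:cam(n) for n in("top","scene")}
T=[(np.array(z)+.5)/4-.5+(100,190) for z in((44,75),(293,59),(313,503),(53,522))]
S=[(np.array(z)+.5)/4-.5+(330,120) for z in((408,286),(190,330),(43,63),(237,28))]
S=[S[0],S[1],S[2],S[3]]
for t,s in zip(T,S): print(tri([ray(C["top"],t),ray(C["scene"],s)]))
E
```

```text
clock 0.65 pos [ 160.9 -525.9  205.4] rot [-3.142 -0.     0.297] F [-0.1 -0.2  0.3] gap 94.2
shift cm [ 51.13 -41.66  -7.95] rot [-0.    -0.    -1.493] dist 664 J1,J6 [-1.34 -0.07]
(array([631.63192637, 392.14775985,  10.99766423]), [0.2, 0.2])
(array([640.02479328, 243.12200284,   7.89428044]), [1.1, 1.1])
(array([375.85200868, 225.44780215,  10.13794106]), [0.7, 0.7])
(array([367.16268582, 375.06961634,  14.54392066]), [0.2, 0.2])
```

Call:
servo_tool(
  series=[
    [1.5,-1.2,-1.6,0,0,-0.075],
    [4,-3.3,-3.2,0,0,-0.15],
    [6.8,-5.5,-4.8,0,0,-0.225],
    [9.6,-7.8,-6.4,0,0,-0.3],
    [12.4,-10.1,-8,0,0,-0.375],
    [15.2,-12.4,-8,0,0,-0.45],
    [18,-14.7,-8,0,0,-0.525],
    [20.8,-17,-8,0,0,-0.6],
    [23.6,-19.3,-8,0,0,-0.675],
    [26.4,-21.5,-8,0,0,-0.75],
  ],
)

```text
clock: 1.58
eef_pos: [351.0, -241.4, 285.7]
eef_rot: [3.141, 0.0, 1.05]
wrist_force: [1.3, -0.6, -0.2]
finger_gap: 94.4
```

```bash
python3 mv.py 528 22 285
```

```text
clock 1.58 pos [ 351.  -241.4  285.7] rot [3.141 0.    1.05 ] F [ 1.3 -0.6 -0.2] gap 94.4
shift cm [31.66  2.26  0.07] rot [ 0.001  0.    -0.74 ] dist 317 J1,J6 [-0.69 -0.17]
```

Call:
servo_tool(
  series=[
    [3.2,0.2,0,0,0,-0.08],
    [6.4,0.5,0,0,0,-0.16],
    [9.8,0.7,0,0,0,-0.24],
    [13.2,0.9,0,0,0,-0.32],
    [16.8,1.2,0,0,0,-0.4],
    [20.4,1.5,0,0,0,-0.48],
    [24,1.7,0,0,0,-0.56],
    [27.6,2,0,0,0,-0.64],
    [30.4,2.2,0,0,0,-0.7],
    [31.7,2.3,0,0,0,-0.74],
  ],
  gripper=7.6,
  grip_force=25,
)

```text
clock: 2.42
eef_pos: [530.0, 22.4, 285.0]
eef_rot: [-3.141, -0.0, 1.792]
wrist_force: [-0.6, -0.2, -0.7]
finger_gap: 75.9
```

```bash
cat >> h.py <<'E'
def wristT():
    from scipy.spatial.transform import Rotation as R
    s=read_state();T=np.eye(4);T[:3,:3]=R.from_euler("xyz",s["eef_rot"]).as_matrix();T[:3,3]=s["eef_pos"]
    c=camera("wrist"); return c,T@np.array(c["mount"])
E
python3 mv.py 528 22 118; python3 - <<'E'
from h import *
c,T=wristT()
cv2.imwrite("pics/w1.png",c["pixels"][:,:,::-1])
for k,p in dict(blue=(528.6,22.2,152),orange=(548.3,84.7,152),white=(571.9,-27.6,152)).items(): print(k,project(c,p,T).round(0))
E
```

```text
clock 2.42 pos [530.   22.4 285. ] rot [-3.141 -0.     1.792] F [-0.6 -0.2 -0.7] gap 75.9
shift cm [-1.00e-02 -2.00e-01  1.67e+01] rot [-0.    -0.     0.002] dist 167 J1,J6 [-0.03 -0.25]
blue [275. 198.]
orange [314. 134.]
white [309. 257.]
```

View pics/w1.png

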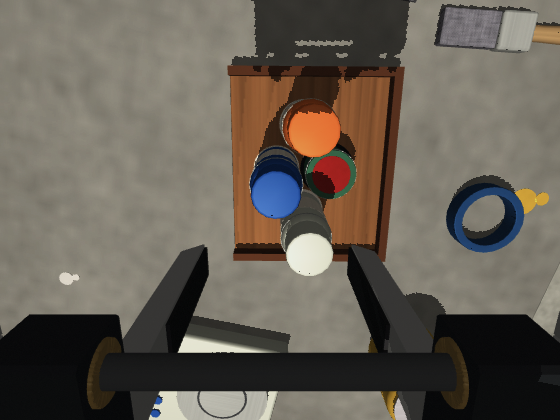

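The wrist view shows the blue cap at (275,194), orange at (315,133) and white at (310,255). That's within a few pixels of the predictions, so I'll descend on blue.

Call:
servo_tool(
  series=[
    [0,-0.1,2,0,0,0],
    [0,-0.15,5,0,0,0],
    [0,-0.15,8.5,0,0,0],
    [0,-0.15,12,0,0,0],
    [0,-0.15,14.5,0,0,0],
    [0,-0.15,16,0,0,0],
    [0,-0.15,16.7,0,0,0],
    [0,-0.15,16.7,0,0,0],
    [0,-0.15,16.7,0,0,0],
    [0,-0.15,16.7,0,0,0],
  ],
)

```text
clock: 3.3
eef_pos: [528.1, 19.2, 119.9]
eef_rot: [3.14, 0.001, 1.786]
wrist_force: [0.5, 0.2, -0.3]
finger_gap: 75.7
```

Call:
servo_tool(
  series=[
    [0,0,0,0,0,0],
    [0,0,0,0,0,0],
    [0,0,0,0,0,0],
    [0,0,0,0,0,0],
    [0,0,0,0,0,0],
    [0,0,0,0,0,0],
    [0,0,0,0,0,0],
    [0,0,0,0,0,0],
    [0,0,0,0,0,0],
    [0,0,0,0,0,0],
  ],
  gripper=3.8,
)

```text
clock: 4.13
eef_pos: [527.6, 19.5, 118.6]
eef_rot: [3.141, 0.0, 1.787]
wrist_force: [0.2, -0.7, 2.5]
finger_gap: 45.7
```

```bash
python3 mv.py 424 304 285
```

```text
clock 4.13 pos [527.6  19.5 118.6] rot [3.141 0.    1.787] F [ 0.2 -0.7  2.5] gap 45.7
shift cm [ 30.01  -4.01 -16.64] rot [ 0.     0.    -0.003] dist 345 J1,J6 [-0.03 -0.25]
```

Call:
servo_tool(
  series=[
    [0,0,-1,0,0,0],
    [0,0,-4,0,0,0],
    [0,0,-8,0,0,0],
    [0,0,-12,0,0,0],
    [1,0,-15.5,0,0,0],
    [3.5,-0.5,-16.6,0,0,0],
    [7,-1,-16.6,0,0,0],
    [10.5,-1.4,-16.6,0,0,0],
    [14,-1.9,-16.6,0,0,0],
    [17.5,-2.4,-16.6,0,0,0],
  ],
)

```text
clock: 4.97
eef_pos: [465.4, 186.5, 285.0]
eef_rot: [-3.142, 0.0, 1.786]
wrist_force: [0.6, -0.2, -2.9]
finger_gap: 45.2
```

Call:
servo_tool(
  series=[
    [3.5,-0.5,0,0,0,0],
    [6.5,-0.9,0,0,0,0],
    [9,-1.2,0,0,0,0],
    [11,-1.4,0.5,0,0,0],
    [12.2,-1.6,2.5,0,0,0],
    [12.2,-1.6,5.5,0,0,0],
    [12.2,-1.6,8.5,0,0,0],
    [12.2,-1.6,11.5,0,0,0],
    [12.2,-1.6,14,0,0,0],
    [12.2,-1.6,15.7,0,0,0],
  ],
)

```text
clock: 5.8
eef_pos: [423.8, 300.5, 125.3]
eef_rot: [-3.139, 0.001, 1.787]
wrist_force: [0.3, 0.1, -1.7]
finger_gap: 45.6
```

Call:
servo_tool(
  series=[
    [0,0,0.5,0,0,0],
    [0,0,0.8,0,0,0],
    [0,0,1,0,0,0],
    [0,0,1.15,0,0,0],
    [0,0,1.25,0,0,0],
    [0,0,1.35,0,0,0],
    [0,0,1.4,0,0,0],
    [0,0,1.45,0,0,0],
    [0,0,1.5,0,0,0],
    [0,0,1.5,0,0,0],
  ],
)

```text
clock: 6.63
eef_pos: [424.8, 301.0, 112.5]
eef_rot: [3.142, -0.0, 1.787]
wrist_force: [0.1, -0.7, -2.4]
finger_gap: 45.6
```

```bash
python3 mv.py 424 301 112; python3 - <<'E'
from h import *
c=cam("scene");cv2.imwrite("pics/s2.png",c["pixels"][:,:,::-1])
E
```

```text
clock 6.63 pos [424.8 301.  112.5] rot [ 3.142 -0.     1.787] F [ 0.1 -0.7 -2.4] gap 45.6
shift cm [ 0.01 -0.08  0.05] rot [ 0.    -0.    -0.003] dist 1 J1,J6 [0.55 0.33]
```

View pics/s2.png

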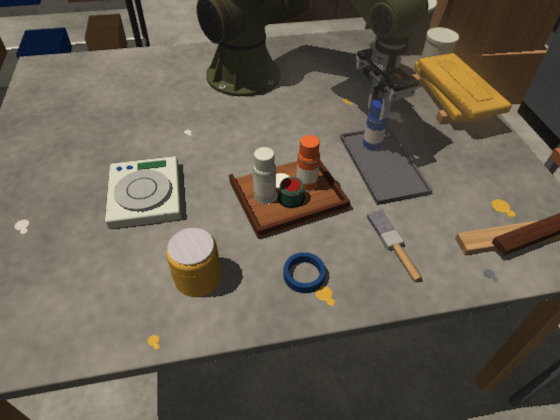

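The blue can hangs over the near end of the tray, at about (375,128). I'll lower it the last bit, release and rise.

Call:
servo_tool(
  series=[
    [0,0,0.05,0,0,0],
    [0,0,0.1,0,0,0],
    [0,0,0.1,0,0,0],
    [0,0,0.1,0,0,0],
    [0,0,0.1,0,0,0],
    [0,0,0.1,0,0,0],
    [0,0,0.1,0,0,0],
    [0,0,0.1,0,0,0],
    [0,0,0.1,0,0,0],
    [0,0,0.1,0,0,0],
  ],
)

```text
clock: 7.52
eef_pos: [424.8, 301.1, 111.6]
eef_rot: [3.141, -0.0, 1.787]
wrist_force: [0.1, -0.6, 1.9]
finger_gap: 45.8
```

Call:
servo_tool(
  series=[
    [0,0,0,0,0,0],
    [0,0,0,0,0,0],
    [0,0,0,0,0,0],
    [0,0,0,0,0,0],
    [0,0,-1,0,0,0],
    [0,0,-3,0,0,0],
    [0,0,-6,0,0,0],
    [0,0,-9.5,0,0,0],
    [0,0,-13,0,0,0],
    [0,0,-13,0,0,0],
  ],
  gripper=6.6,
)

```text
clock: 8.35
eef_pos: [426.3, 302.0, 249.0]
eef_rot: [3.132, -0.003, 1.787]
wrist_force: [0.7, 0.7, -0.0]
finger_gap: 65.9
```

```bash
python3 mv.py 548.3 84.7 240
```

```text
clock 8.35 pos [426.3 302.  249. ] rot [ 3.132e+00 -3.000e-03  1.787e+00] F [ 0.7  0.7 -0. ] gap 65.9
shift cm [-23.85   7.24   0.89] rot [ 0.01  -0.003 -0.003] dist 249 J1,J6 [0.55 0.33]
```

Call:
servo_tool(
  series=[
    [-2,0.6,0,0,0,0],
    [-5.5,1.7,0,0,0,0],
    [-9.2,2.9,0,0,0,0],
    [-13,4.1,0,0,0,0],
    [-16.8,5.3,0,0,0,0],
    [-20.3,6.3,0,0,0,0],
    [-22.8,7.1,0,0,0,0],
    [-23.8,7.4,1,0,0,0],
    [-23.8,7.4,3,0,0,0],
    [-23.8,7.4,6,0,0,0],
  ],
  gripper=7.6,
)

```text
clock: 9.18
eef_pos: [548.9, 84.2, 182.5]
eef_rot: [3.138, 0.0, 1.786]
wrist_force: [1.0, 0.8, -1.2]
finger_gap: 75.9
```

Call:
servo_tool(
  series=[
    [0,0,2,0,0,0],
    [0,0,4,0,0,0],
    [0,0,5.5,0,0,0],
    [0,0,6.2,0,0,0],
    [0,0,6.3,0,0,0],
    [0,0,6.3,0,0,0],
    [0,0,6.3,0,0,0],
    [0,0,6.3,0,0,0],
    [0,0,6.3,0,0,0],
    [0,0,6.3,0,0,0],
  ],
)

```text
clock: 10.02
eef_pos: [548.3, 84.4, 119.0]
eef_rot: [3.141, 0.0, 1.787]
wrist_force: [-0.2, 0.2, 0.1]
finger_gap: 75.8
```

Call:
servo_tool(
  series=[
    [0,0,0,0,0,0],
    [0,0,0,0,0,0],
    [0,0,0,0,0,0],
    [0,0,0,0,0,0],
    [0,0,0,0,0,0],
    [0,0,0,0,0,0],
    [0,0,0,0,0,0],
    [0,0,0,0,0,0],
    [0,0,0,0,0,0],
    [0,0,0,0,0,0],
  ],
  gripper=3.8,
)

```text
clock: 10.85
eef_pos: [548.1, 84.4, 118.5]
eef_rot: [3.142, 0.0, 1.787]
wrist_force: [1.1, 0.5, -0.4]
finger_gap: 45.3
```

```bash
python3 mv.py 503.5 309 112
```

```text
clock 10.85 pos [548.1  84.4 118.5] rot [3.142 0.    1.787] F [ 1.1  0.5 -0.4] gap 45.3
shift cm [22.89  0.46  0.65] rot [ 0.     0.    -0.003] dist 229 J1,J6 [ 0.09 -0.13]
```

Call:
servo_tool(
  series=[
    [0,0,-1,0,0,0],
    [0,0,-3.5,0,0,0],
    [0,0,-6.5,0,0,0],
    [1.5,0,-8,0,0,0],
    [4.5,0.1,-8,0,0,0],
    [8,0.2,-8,0,0,0],
    [11.5,0.3,-8,0,0,0],
    [15,0.4,-8,0,0,0],
    [18.5,0.5,-8,0,0,0],
    [21,0.5,-8,0,0,0],
  ],
)

```text
clock: 11.68
eef_pos: [507.0, 293.1, 199.1]
eef_rot: [3.141, -0.0, 1.788]
wrist_force: [-0.2, -0.4, -2.2]
finger_gap: 45.2
```

Call:
servo_tool(
  series=[
    [1.5,0,0,0,0,0],
    [1.9,0,1,0,0,0],
    [1.9,0,3,0,0,0],
    [1.9,0,5.5,0,0,0],
    [1.9,0,7,0,0,0],
    [1.9,0,7.8,0,0,0],
    [1.9,0,8.2,0,0,0],
    [1.9,0,8.5,0,0,0],
    [1.9,0,8.6,0,0,0],
    [1.9,0,8.7,0,0,0],
  ],
)

```text
clock: 12.52
eef_pos: [504.3, 309.1, 112.2]
eef_rot: [3.14, -0.0, 1.787]
wrist_force: [-0.8, -0.2, -2.3]
finger_gap: 45.5
```

Call:
servo_tool(
  series=[
    [0,0,0,0,0,0],
    [0,0,0,0,0,0],
    [0,0,0,0,0,0],
    [0,0,0,0,0,0],
    [0,0,0,0,0,0],
    [0,0,0,0,0,0],
    [0,0,0,0,0,0],
    [0,0,0,0,0,0],
    [0,0,0,0,0,0],
    [0,0,0,0,0,0],
  ],
)

```text
clock: 13.35
eef_pos: [503.9, 309.2, 111.5]
eef_rot: [3.142, -0.0, 1.787]
wrist_force: [0.5, -0.6, -0.6]
finger_gap: 45.5
```

Call:
servo_tool(
  series=[
    [0,0,0,0,0,0],
    [0,0,0,0,0,0],
    [0,0,0,0,0,0],
    [0,0,0,0,0,0],
    [0,0,-1,0,0,0],
    [0,0,-3,0,0,0],
    [0,0,-6,0,0,0],
    [0,0,-9.5,0,0,0],
    [0,0,-12,0,0,0],
    [0,0,-13,0,0,0],
  ],
  gripper=6.6,
)

```text
clock: 14.18
eef_pos: [504.7, 309.6, 246.4]
eef_rot: [3.136, -0.002, 1.787]
wrist_force: [0.1, -0.2, 0.1]
finger_gap: 66.4
```

Call:
servo_tool(
  series=[
    [-2.5,0,0,0,0,0],
    [-6,-0.1,0,0,0,0],
    [-10,-0.2,0,0,0,0],
    [-14,-0.3,0,0,0,0],
    [-18,-0.3,0,0,0,0],
    [-22,-0.4,0,0,0,0],
    [-26,-0.5,0,0,0,0],
    [-30,-0.6,0,0,0,0],
    [-33,-0.6,0,0,0,0],
    [-34.4,-0.6,1,0,0,0],
  ],
  gripper=7.6,
)

```text
clock: 15.02
eef_pos: [572.4, -31.6, 232.4]
eef_rot: [3.14, 0.001, 1.784]
wrist_force: [0.0, 0.1, 0.8]
finger_gap: 76.0
```

Call:
servo_tool(
  series=[
    [0,0,2,0,0,0],
    [0,0,5,0,0,0],
    [0,0,8,0,0,0],
    [0,0,10.5,0,0,0],
    [0,0,11.2,0,0,0],
    [0,0,11.3,0,0,0],
    [0,0,11.3,0,0,0],
    [0,0,11.3,0,0,0],
    [0,0,11.3,0,0,0],
    [0,0,11.3,0,0,0],
  ],
)

```text
clock: 15.85
eef_pos: [572.2, -28.1, 119.6]
eef_rot: [3.14, 0.001, 1.787]
wrist_force: [0.8, -0.1, 0.2]
finger_gap: 76.2
```

```bash
python3 mv.py 571.9 -27.6 118.5; python3 - <<'E'
from h import *
c=cam("scene");cv2.imwrite("pics/s3.png",c["pixels"][:,:,::-1])
E
```

```text
clock 15.85 pos [572.2 -28.1 119.6] rot [3.140e+00 1.000e-03 1.787e+00] F [ 0.8 -0.1  0.2] gap 76.2
shift cm [ 0.06 -0.02  0.11] rot [ 0.002  0.001 -0.003] dist 1 J1,J6 [-0.11 -0.33]
```

View pics/s3.png

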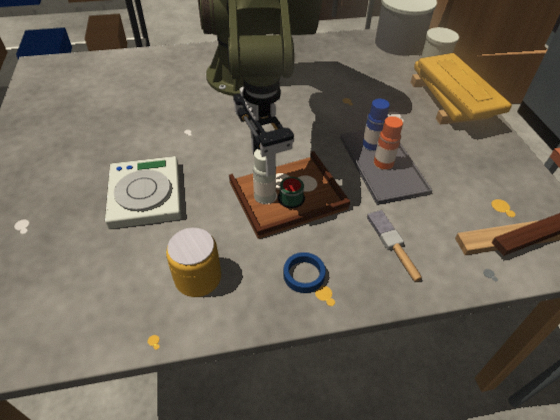

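The scene view shows blue (378,125) and orange (389,143) upright in the tray, with the fingers around the white cap. Gripping white now.

Call:
servo_tool(
  series=[
    [0,0,0,0,0,0],
    [0,0,0,0,0,0],
    [0,0,0,0,0,0],
    [0,0,0,0,0,0],
    [0,0,0,0,0,0],
    [0,0,0,0,0,0],
    [0,0,0,0,0,0],
    [0,0,0,0,0,0],
    [0,0,0,0,0,0],
    [0,0,0,0,0,0],
  ],
  gripper=3.8,
)

```text
clock: 16.73
eef_pos: [571.7, -28.1, 118.4]
eef_rot: [3.142, -0.0, 1.787]
wrist_force: [0.2, -0.8, 1.0]
finger_gap: 45.9
```

Call:
servo_tool(
  series=[
    [0,0,-1,0,0,0],
    [0,0,-3.5,0,0,0],
    [0,0,-7,0,0,0],
    [0,0,-10,0,0,0],
    [1.5,0.4,-10,0,0,0],
    [5,1.3,-10,0,0,0],
    [8.5,2.2,-10,0,0,0],
    [12,3.1,-10,0,0,0],
    [15.5,4,-10,0,0,0],
    [19,4.9,-10,0,0,0],
  ],
)

```text
clock: 17.57
eef_pos: [578.5, 169.7, 219.2]
eef_rot: [3.141, -0.0, 1.787]
wrist_force: [0.5, 0.3, -2.1]
finger_gap: 45.6
```

Call:
servo_tool(
  series=[
    [3.5,0.9,0,0,0,0],
    [7,1.8,0,0,0,0],
    [10.5,2.7,0,0,0,0],
    [13,3.3,0,0,0,0],
    [14.2,3.6,1,0,0,0],
    [14.2,3.6,3.5,0,0,0],
    [14.2,3.6,6.5,0,0,0],
    [14.2,3.6,8.5,0,0,0],
    [14.2,3.6,9.7,0,0,0],
    [14.2,3.6,10.2,0,0,0],
  ],
)

```text
clock: 18.4
eef_pos: [583.1, 313.5, 114.5]
eef_rot: [-3.139, 0.001, 1.786]
wrist_force: [0.5, -0.1, -2.2]
finger_gap: 45.6
```

Call:
servo_tool(
  series=[
    [0,0,0.2,0,0,0],
    [0,0,0.3,0,0,0],
    [0,0,0.4,0,0,0],
    [0,0,0.45,0,0,0],
    [0,0,0.5,0,0,0],
    [0,0,0.5,0,0,0],
    [0,0,0.5,0,0,0],
    [0,0,0.5,0,0,0],
    [0,0,0.5,0,0,0],
    [0,0,0.5,0,0,0],
  ],
)

```text
clock: 19.23
eef_pos: [583.6, 314.4, 111.5]
eef_rot: [3.142, -0.0, 1.787]
wrist_force: [0.4, 0.2, -1.3]
finger_gap: 45.8
```

Call:
servo_tool(
  series=[
    [0,0,0,0,0,0],
    [0,0,0,0,0,0],
    [0,0,0,0,0,0],
    [0,0,0,0,0,0],
    [0,0,-1,0,0,0],
    [0,0,-3,0,0,0],
    [0,0,-6,0,0,0],
    [0,0,-9.5,0,0,0],
    [0,0,-12,0,0,0],
    [0,0,-13,0,0,0],
  ],
  gripper=6.6,
)

```text
clock: 20.07
eef_pos: [584.3, 314.8, 246.9]
eef_rot: [3.135, -0.001, 1.787]
wrist_force: [-0.1, 0.0, 1.0]
finger_gap: 66.1
```

Call:
servo_tool(
  series=[
    [-2.5,-0.5,0,0,0,0],
    [-6,-1.2,0,0,0,0],
    [-10,-2,0,0,0,0],
    [-14,-2.7,0,0,0,0],
    [-18,-3.5,0,0,0,0],
    [-22,-4.3,0,0,0,0],
    [-25,-4.9,0,0,0,0],
    [-27.2,-5.3,0,0,0,0],
    [-27.2,-5.3,0,0,0,0],
    [-27.2,-5.3,0,0,0,0],
  ],
  gripper=9,
)

```text
clock: 20.9
eef_pos: [590.0, 36.5, 241.1]
eef_rot: [-3.141, -0.0, 1.785]
wrist_force: [0.1, -0.8, -0.3]
finger_gap: 89.9
```

```bash
python3 mv.py 590.2 37 24; python3 - <<'E'
from h import *
c=cam("scene");a=c["pixels"][:,:,::-1]
C=cam("top");b=C["pixels"][:,:,::-1]
cv2.imwrite("pics/s4.png",cv2.resize(a[90:260,90:450],None,fx=2,fy=2));cv2.imwrite("pics/t4.png",b)
c,T=wristT();cv2.imwrite("pics/w4.png",c["pixels"][:,:,::-1]);print(project(c,(590.2,37,57),T).round(0))
E
```

```text
clock 20.9 pos [590.   36.5 241.1] rot [-3.141 -0.     1.785] F [ 0.1 -0.8 -0.3] gap 89.9
shift cm [ 0.04  0.04 21.71] rot [-0.001 -0.    -0.005] dist 217 J1,J6 [-0.   -0.21]
[277. 186.]
```

View pics/s4.png

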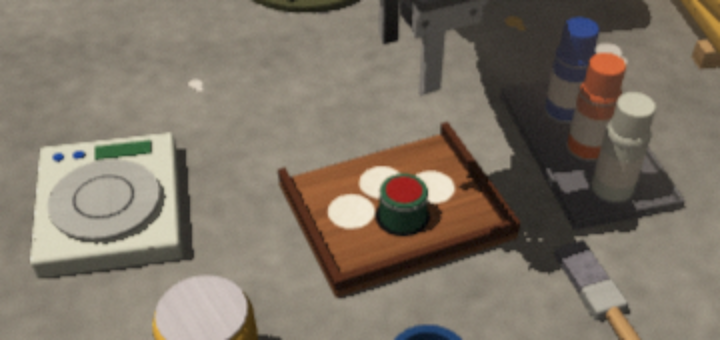

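View pics/w4.png

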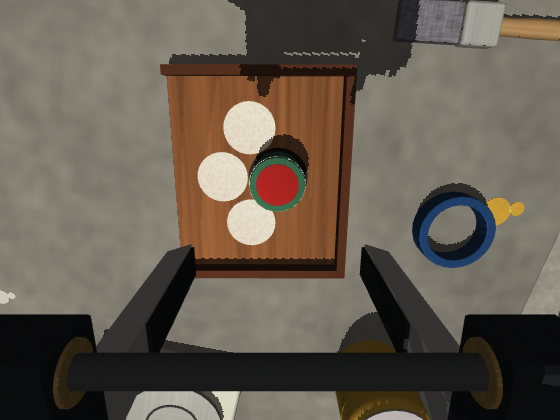

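The scene zoom shows all three cans upright in the tray, and the wrist view has the tin at (278,184), matching the prediction of (277,186). I'll fetch the tin.

Call:
servo_tool(
  series=[
    [0,0,2,0,0,0],
    [0,0,5.5,0,0,0],
    [0,0,9,0,0,0],
    [0,0,12.5,0,0,0],
    [0,0,15.5,0,0,0],
    [0,0,18,0,0,0],
    [0,0,20,0,0,0],
    [0,0,21.2,0,0,0],
    [0,0,21.7,0,0,0],
    [0,0,21.7,0,0,0],
  ],
)

```text
clock: 21.88
eef_pos: [589.9, 37.9, 23.9]
eef_rot: [-3.141, -0.0, 1.788]
wrist_force: [-0.6, -1.0, -0.2]
finger_gap: 89.9
```

Call:
servo_tool(
  series=[
    [0,0,0,0,0,0],
    [0,0,0,0,0,0],
    [0,0,0,0,0,0],
    [0,0,0,0,0,0],
    [0,0,0,0,0,0],
    [0,0,0,0,0,0],
    [0,0,0,0,0,0],
    [0,0,0,0,0,0],
    [0,0,0,0,0,0],
    [0,0,0,0,0,0],
  ],
  gripper=5,
)

```text
clock: 22.72
eef_pos: [590.3, 37.3, 24.9]
eef_rot: [3.141, 0.0, 1.787]
wrist_force: [-2.3, -0.4, 5.6]
finger_gap: 57.4
```

```bash
python3 mv.py 523.8 -318.3 56
```

```text
clock 22.72 pos [590.3  37.3  24.9] rot [3.141 0.    1.787] F [-2.3 -0.4  5.6] gap 57.4
shift cm [-33.31 -14.11  -3.11] rot [ 0.     0.    -0.003] dist 363 J1,J6 [ 0.   -0.21]
```

Call:
servo_tool(
  series=[
    [0,0,-1,0,0,0],
    [0,0,-3.5,0,0,0],
    [0,0,-7,0,0,0],
    [-0.5,-0.2,-10,0,0,0],
    [-3,-1.3,-11,0,0,0],
    [-6,-2.5,-11,0,0,0],
    [-9.3,-3.9,-11,0,0,0],
    [-12.7,-5.4,-11,0,0,0],
    [-16,-6.8,-11,0,0,0],
    [-19.3,-8.2,-11,0,0,0],
  ],
)

```text
clock: 23.55
eef_pos: [550.7, -170.3, 134.9]
eef_rot: [3.142, -0.0, 1.787]
wrist_force: [0.9, -0.5, -1.1]
finger_gap: 57.9
```

Call:
servo_tool(
  series=[
    [-3.4,-1.4,0,0,0,0],
    [-6.7,-2.8,0,0,0,0],
    [-10,-4.2,0,0,0,0],
    [-12.7,-5.4,0,0,0,0],
    [-14,-5.9,0,0,0,0],
    [-14,-5.9,2,0,0,0],
    [-14,-5.9,4.5,0,0,0],
    [-14,-5.9,6,0,0,0],
    [-14,-5.9,7,0,0,0],
    [-14,-5.9,7.4,0,0,0],
  ],
)

```text
clock: 24.38
eef_pos: [523.4, -317.4, 59.1]
eef_rot: [-3.14, -0.002, 1.787]
wrist_force: [0.0, 0.2, -1.9]
finger_gap: 57.1
```

Call:
servo_tool(
  series=[
    [0,0,0.1,0,0,0],
    [0,0,0.2,0,0,0],
    [0,0,0.3,0,0,0],
    [0,0,0.35,0,0,0],
    [0,0,0.4,0,0,0],
    [0,0,0.4,0,0,0],
    [0,0,0.4,0,0,0],
    [0,0,0.4,0,0,0],
    [0,0,0.4,0,0,0],
    [0,0,0.4,0,0,0],
  ],
)

```text
clock: 25.22
eef_pos: [524.0, -318.3, 56.9]
eef_rot: [3.141, 0.001, 1.787]
wrist_force: [-0.9, 1.2, 4.1]
finger_gap: 57.5
```

```bash
python3 mv.py 523.8 -318.3 57; python3 - <<'E'
from h import *
c=cam("scene");a=c["pixels"][:,:,::-1]
cv2.imwrite("pics/s5.png",cv2.resize(a[110:250,60:240],None,fx=4,fy=4))
E
```

```text
clock 25.22 pos [ 524.  -318.3   56.9] rot [3.141e+00 1.000e-03 1.787e+00] F [-0.9  1.2  4.1] gap 57.5
shift cm [ 0.   -0.02 -0.01] rot [ 0.001  0.001 -0.003] dist 0 J1,J6 [-0.61 -0.82]
```

View pics/s5.png

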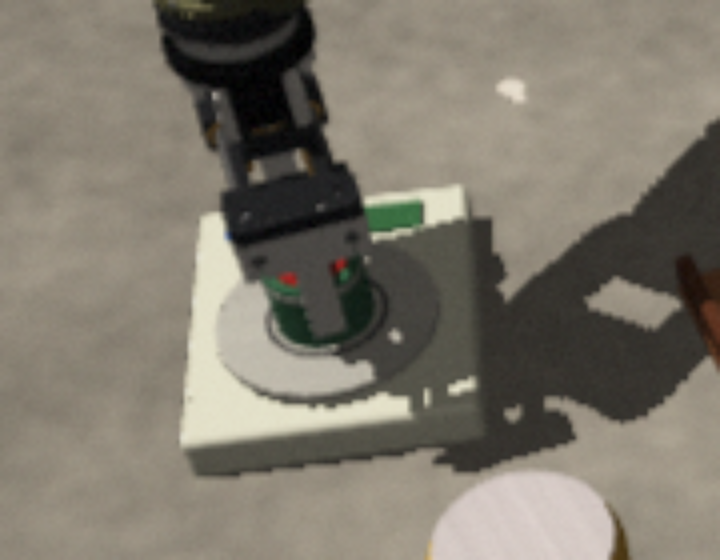

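The tin sits inside the ring (zoom ≈(325,310)) and the force shows contact. Releasing.

Call:
servo_tool(
  series=[
    [0,0,0,0,0,0],
    [0,0,0,0,0,0],
    [0,0,0,0,0,0],
    [0,0,0,0,0,0],
    [0,0,0,0,0,0],
    [0,0,-0.5,0,0,0],
    [0,0,-2,0,0,0],
    [0,0,-4.5,0,0,0],
    [0,0,-7.5,0,0,0],
    [0,0,-11,0,0,0],
  ],
  gripper=8.2,
)

```text
clock: 26.1
eef_pos: [523.2, -317.7, 167.0]
eef_rot: [-3.14, -0.002, 1.787]
wrist_force: [0.7, -0.3, 0.5]
finger_gap: 81.9
```

Call:
servo_tool(
  series=[
    [0,0,-3,0,0,0],
    [1,0,-5.5,0,0,0],
    [4,0,-7,0,0,0],
    [8,0,-7,0,0,0],
    [12,0,-7,0,0,0],
    [16,0,-7,0,0,0],
    [19.5,0,-7,0,0,0],
    [20,0,-7,0,0,0],
    [20,0,-7,0,0,0],
    [20,0,-7,0,0,0],
  ],
)

```text
clock: 26.93
eef_pos: [481.1, -123.1, 236.9]
eef_rot: [3.141, 0.001, 1.787]
wrist_force: [-0.4, 0.3, 0.7]
finger_gap: 81.9
```

```bash
python3 mv.py 583.6 314.4 111.5; cat > m2.py <<'E'
from h import *
import sys
# top faces by colour seed near expected world points, both views
exp=eval(sys.argv[1])
C={n:cam(n) for n in("top","scene")}
for n,c in C.items(): cv2.imwrite(f"pics/{sys.argv[2]}_{n}.png",c["pixels"][:,:,::-1])
out={}
for n,c in C.items():
    p=cv2.resize(c["pixels"],None,fx=4,fy=4,interpolation=cv2.INTER_CUBIC)
    lab=cv2.cvtColor(p,cv2.COLOR_RGB2LAB).astype(int)
    for k,P in exp.items():
        u,v=project(c,P); U,V=int((u+.5)*4),int((v+.5)*4)
        ref=np.median(lab[V-6:V+7,U-6:U+7].reshape(-1,3),axis=0)
        m=np.linalg.norm(lab-ref,axis=2)<(22 if k!="tin" else 40)
        m=cv2.morphologyEx(m.astype(np.uint8),cv2.MORPH_OPEN,np.ones((5,5)))
        _,l=blobs(m)
        ct=max(cv2.findContours((l==l[V,U]).astype(np.uint8),cv2.RETR_EXTERNAL,cv2.CHAIN_APPROX_NONE)[0],key=cv2.contourArea)
        e=cv2.fitEllipse(cv2.convexHull(ct));q=(np.array(e[0])+.5)/4-.5
        out.setdefault(k,[]).append(ray(c,q)); print(n,k,q.round(1),(np.array(e[1])/4).round(1),"on plane",onz(c,q,P[2])[:2].round(1))
for k in out: print(k,tri(out[k])[0].round(1),tri(out[k])[1])
E
python3 m2.py "dict(tin=(523.8,-318.3,89),white=(583.6,314.4,145),orange=(503.9,309.2,145),blue=(425,303.5,145))" a6
```

```text
clock 26.93 pos [ 481.1 -123.1  236.9] rot [3.141e+00 1.000e-03 1.787e+00] F [-0.4  0.3  0.7] gap 81.9
shift cm [40.53 19.4  12.53] rot [ 0.001  0.001 -0.003] dist 467 J1,J6 [-0.32 -0.54]
top tin [415.3 245.2] [19.1 19.9] on plane [ 524.2 -318.8]
top white [126.3 219.6] [19.2 19.9] on plane [584.  314.7]
top orange [127.6 256.6] [19.7 20.7] on plane [504.3 309.2]
top blue [129.  294.1] [20.5 21.5] on plane [425.5 303.5]
scene tin [136.9 174.4] [13.  19.6] on plane [ 523.2 -319.2]
scene white [407.7 141.7] [11.4 18.3] on plane [584.7 314.7]
scene orange [393.3 121.5] [10.3 17.5] on plane [505.  308.8]
scene blue [380.3 103.3] [10.1 17.1] on plane [426.6 302.9]
tin [ 524.1 -318.8   89.8] [0.2, 0.2]
white [584.1 314.9 144.5] [0.1, 0.1]
orange [504.4 309.3 144.5] [0.1, 0.1]
blue [425.5 303.6 144.2] [0.2, 0.2]
```

```bash
python3 - <<'E'
import cv2
cv2.imwrite("pics/a6b.png",cv2.resize(cv2.imread("pics/a6_scene.png")[90:240,90:450],None,fx=2,fy=2))
E
```

```text
(no output)
```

View pics/a6b.png

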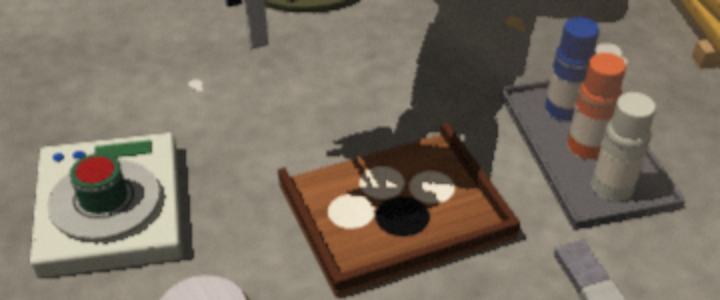

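The tin is on the pan, off centre by 0.6 mm, and the cans in the tray match my release poses (zoom: white 635,110, orange 605,70, blue 578,40). Now white goes back first.

Call:
servo_tool(
  series=[
    [2,1,0,0,0,0],
    [5.5,2.6,0,0,0,0],
    [9,4.3,0,0,0,0],
    [12.5,6,0,0,0,0],
    [16,7.7,0,0,0,0],
    [19.5,9.3,0,0,0,0],
    [23,11,0,0,0,0],
    [26.5,12.7,0,0,0,0],
    [30,14.4,0,0,0,0],
    [33.5,16,0,0,0,0],
  ],
  gripper=7,
)

```text
clock: 27.87
eef_pos: [566.4, 239.6, 235.9]
eef_rot: [-3.141, 0.0, 1.785]
wrist_force: [0.5, -0.7, 0.6]
finger_gap: 69.9
```

Call:
servo_tool(
  series=[
    [3,1.5,0,0,0,0],
    [5.5,2.7,0,0,0,0],
    [7,3.4,0,0,0,0],
    [7,3.4,1,0,0,0],
    [7,3.4,3,0,0,0],
    [7,3.4,6,0,0,0],
    [7,3.4,9,0,0,0],
    [7,3.4,11.3,0,0,0],
    [7,3.4,12.3,0,0,0],
    [7,3.4,12.5,0,0,0],
  ],
)

```text
clock: 28.7
eef_pos: [583.3, 312.8, 108.8]
eef_rot: [-3.138, 0.001, 1.785]
wrist_force: [-0.1, 0.3, 0.6]
finger_gap: 70.1
```

Call:
servo_tool(
  series=[
    [0,0,0,0,0,0],
    [0,0,0,0,0,0],
    [0,0,0,0,0,0],
    [0,0,0,0,0,0],
    [0,0,0,0,0,0],
    [0,0,0,0,0,0],
    [0,0,0,0,0,0],
    [0,0,0,0,0,0],
    [0,0,0,0,0,0],
    [0,0,0,0,0,0],
  ],
  gripper=3.8,
)

```text
clock: 29.53
eef_pos: [584.0, 314.6, 112.7]
eef_rot: [3.14, -0.0, 1.787]
wrist_force: [-0.3, -1.2, 6.3]
finger_gap: 45.8
```

```bash
python3 mv.py 571.7 -28.1 118.4 1.787
```

```text
clock 29.53 pos [584.  314.6 112.7] rot [ 3.14  -0.     1.787] F [-0.3 -1.2  6.3] gap 45.8
shift cm [-33.21  -8.55  -0.59] rot [ 0.002 -0.    -0.   ] dist 343 J1,J6 [0.44 0.22]
```

Call:
servo_tool(
  series=[
    [0,0,-1,0,0,0],
    [0,0,-3.5,0,0,0],
    [0,0,-7,0,0,0],
    [0,0,-10,0,0,0],
    [-1.5,-0.4,-10,0,0,0],
    [-5,-1.3,-10,0,0,0],
    [-8.5,-2.2,-10,0,0,0],
    [-12,-3.1,-10,0,0,0],
    [-15.5,-4,-10,0,0,0],
    [-19,-4.9,-10,0,0,0],
  ],
)

```text
clock: 30.37
eef_pos: [575.9, 116.7, 212.1]
eef_rot: [3.141, -0.0, 1.787]
wrist_force: [0.7, -0.9, -1.6]
finger_gap: 45.2
```

Call:
servo_tool(
  series=[
    [-3.5,-0.9,0,0,0,0],
    [-7,-1.8,0,0,0,0],
    [-10.5,-2.7,0,0,0,0],
    [-13,-3.4,0,0,0,0],
    [-14.2,-3.65,1,0,0,0],
    [-14.2,-3.65,3,0,0,0],
    [-14.2,-3.65,5.5,0,0,0],
    [-14.2,-3.65,7.2,0,0,0],
    [-14.2,-3.65,8.2,0,0,0],
    [-14.2,-3.65,8.6,0,0,0],
  ],
)

```text
clock: 31.2
eef_pos: [570.7, -27.6, 123.8]
eef_rot: [-3.139, -0.001, 1.787]
wrist_force: [-0.5, 0.6, -1.6]
finger_gap: 45.5
```

Call:
servo_tool(
  series=[
    [0,0,0.2,0,0,0],
    [0,0,0.3,0,0,0],
    [0,0,0.4,0,0,0],
    [0,0,0.5,0,0,0],
    [0,0,0.6,0,0,0],
    [0,0,0.65,0,0,0],
    [0,0,0.65,0,0,0],
    [0,0,0.65,0,0,0],
    [0,0,0.65,0,0,0],
    [0,0,0.65,0,0,0],
  ],
)

```text
clock: 32.03
eef_pos: [571.5, -28.3, 119.7]
eef_rot: [3.141, 0.0, 1.787]
wrist_force: [-1.4, -0.1, 5.2]
finger_gap: 45.5
```

```bash
python3 mv.py 571.7 -28.1 118.4 1.787
```

```text
clock 32.03 pos [571.5 -28.3 119.7] rot [3.141 0.    1.787] F [-1.4 -0.1  5.2] gap 45.5
shift cm [0.02 0.02 0.13] rot [ 0.001  0.    -0.   ] dist 1 J1,J6 [-0.11 -0.33]
```

Call:
servo_tool(
  series=[
    [0,0,0,0,0,0],
    [0,0,0,0,0,0],
    [0,0,0,0,0,0],
    [0,0,0,0,0,0],
    [0,0,-1,0,0,0],
    [0,0,-3,0,0,0],
    [0,0,-6,0,0,0],
    [0,0,-9.5,0,0,0],
    [0,0,-12,0,0,0],
    [0,0,-13,0,0,0],
  ],
  gripper=7,
)

```text
clock: 32.87
eef_pos: [572.1, -28.3, 253.7]
eef_rot: [3.136, 0.002, 1.787]
wrist_force: [-0.6, 0.6, -0.2]
finger_gap: 69.6
```

Call:
servo_tool(
  series=[
    [2.5,0,0,0,0,0],
    [6,0.1,0,0,0,0],
    [10,0.2,0,0,0,0],
    [14,0.3,0,0,0,0],
    [18,0.3,0,0,0,0],
    [22,0.4,0,0,0,0],
    [26,0.5,0,0,0,0],
    [30,0.6,0,0,0,0],
    [33,0.6,0,0,0,0],
    [34.4,0.6,0,0,0,0],
  ],
)

```text
clock: 33.7
eef_pos: [501.9, 312.2, 248.2]
eef_rot: [-3.14, -0.0, 1.79]
wrist_force: [-0.8, -0.1, -0.4]
finger_gap: 69.9
```

Call:
servo_tool(
  series=[
    [0,0,1,0,0,0],
    [0,0,3.5,0,0,0],
    [0,0,7,0,0,0],
    [0,0,10,0,0,0],
    [0,0,12,0,0,0],
    [0,0,13,0,0,0],
    [0,0,13.3,0,0,0],
    [0,0,13.3,0,0,0],
    [0,0,13.3,0,0,0],
    [0,0,13.3,0,0,0],
  ],
)

```text
clock: 34.53
eef_pos: [504.1, 309.1, 117.4]
eef_rot: [3.139, -0.001, 1.787]
wrist_force: [1.1, -0.2, -0.0]
finger_gap: 70.3
```

```bash
python3 mv.py 504.2 309.2 111.5 1.787
```

```text
clock 34.53 pos [504.1 309.1 117.4] rot [ 3.139e+00 -1.000e-03  1.787e+00] F [ 1.1 -0.2 -0. ] gap 70.3
shift cm [0.   0.01 0.59] rot [ 0.002 -0.001 -0.   ] dist 6 J1,J6 [0.49 0.27]
```

Call:
servo_tool(
  series=[
    [0,0,0.2,0,0,0],
    [0,0,0.4,0,0,0],
    [0,0,0.4,0,0,0],
    [0,0,0.4,0,0,0],
    [0,0,0.4,0,0,0],
    [0,0,0.4,0,0,0],
    [0,0,0.4,0,0,0],
    [0,0,0.4,0,0,0],
    [0,0,0.4,0,0,0],
    [0,0,0.4,0,0,0],
  ],
  gripper=3.8,
)

```text
clock: 35.37
eef_pos: [503.3, 309.1, 112.0]
eef_rot: [-3.142, -0.0, 1.787]
wrist_force: [1.0, -0.3, 0.5]
finger_gap: 45.4
```

```bash
python3 mv.py 548.1 84.4 119 1.787
```

```text
clock 35.37 pos [503.3 309.1 112. ] rot [-3.142 -0.     1.787] F [ 1.  -0.3  0.5] gap 45.4
shift cm [-22.9   -0.44  -0.7 ] rot [-0. -0. -0.] dist 229 J1,J6 [0.49 0.27]
```

Call:
servo_tool(
  series=[
    [0,0,-1,0,0,0],
    [0,0,-4,0,0,0],
    [0,0,-7.5,0,0,0],
    [-1.5,0,-9,0,0,0],
    [-4.5,-0.1,-9,0,0,0],
    [-8,-0.2,-9,0,0,0],
    [-11.5,-0.3,-9,0,0,0],
    [-15,-0.4,-9,0,0,0],
    [-18.5,-0.4,-9,0,0,0],
    [-21,-0.4,-9,0,0,0],
  ],
)

```text
clock: 36.2
eef_pos: [544.7, 100.5, 202.8]
eef_rot: [3.141, 0.0, 1.786]
wrist_force: [0.5, -1.0, -1.1]
finger_gap: 45.5
```

Call:
servo_tool(
  series=[
    [-1.5,0,0,0,0,0],
    [-1.9,-0.05,1,0,0,0],
    [-1.9,-0.05,3,0,0,0],
    [-1.9,-0.05,5,0,0,0],
    [-1.9,-0.05,6.5,0,0,0],
    [-1.9,-0.05,7.3,0,0,0],
    [-1.9,-0.05,7.8,0,0,0],
    [-1.9,-0.05,8.1,0,0,0],
    [-1.9,-0.05,8.2,0,0,0],
    [-1.9,-0.05,8.3,0,0,0],
  ],
)

```text
clock: 37.03
eef_pos: [548.4, 84.6, 119.6]
eef_rot: [3.141, 0.0, 1.787]
wrist_force: [0.1, 0.2, -1.7]
finger_gap: 45.5
```

Call:
servo_tool(
  series=[
    [0,0,0,0,0,0],
    [0,0,0,0,0,0],
    [0,0,0,0,0,0],
    [0,0,0,0,0,0],
    [0,0,0,0,0,0],
    [0,0,0,0,0,0],
    [0,0,0,0,0,0],
    [0,0,0,0,0,0],
    [0,0,0,0,0,0],
    [0,0,0,0,0,0],
  ],
)

```text
clock: 37.87
eef_pos: [548.1, 84.4, 119.0]
eef_rot: [3.142, 0.0, 1.787]
wrist_force: [0.5, -0.3, -0.8]
finger_gap: 45.9
```

```bash
python3 mv.py 548.1 84.4 118.5 1.787
```

```text
clock 37.87 pos [548.1  84.4 119. ] rot [3.142 0.    1.787] F [ 0.5 -0.3 -0.8] gap 45.9
shift cm [-0.    0.    0.05] rot [ 0.  0. -0.] dist 0 J1,J6 [ 0.09 -0.13]
```

Call:
servo_tool(
  series=[
    [0,0,0.05,0,0,0],
    [0,0,0.05,0,0,0],
    [0,0,0.05,0,0,0],
    [0,0,0.05,0,0,0],
    [0,0,0.05,0,0,0],
    [0,0,0.05,0,0,0],
    [0,0,0.05,0,0,0],
    [0,0,0.05,0,0,0],
    [0,0,0.05,0,0,0],
    [0,0,0.05,0,0,0],
  ],
)

```text
clock: 38.7
eef_pos: [548.2, 84.4, 118.9]
eef_rot: [3.141, 0.0, 1.787]
wrist_force: [-1.8, -1.3, 6.1]
finger_gap: 45.8
```

Call:
servo_tool(
  series=[
    [0,0,0,0,0,0],
    [0,0,0,0,0,0],
    [0,0,0,0,0,0],
    [0,0,0,0,0,0],
    [0,0,-1,0,0,0],
    [0,0,-3,0,0,0],
    [0,0,-6,0,0,0],
    [0,0,-9.5,0,0,0],
    [0,0,-12,0,0,0],
    [0,0,-13,0,0,0],
  ],
  gripper=7,
)

```text
clock: 39.53
eef_pos: [548.9, 84.5, 253.1]
eef_rot: [3.136, 0.001, 1.787]
wrist_force: [0.2, 0.6, -0.3]
finger_gap: 69.9
```

Call:
servo_tool(
  series=[
    [2,-0.6,0,0,0,0],
    [5.5,-1.7,0,0,0,0],
    [9.2,-2.9,0,0,0,0],
    [13,-4.1,0,0,0,0],
    [16.8,-5.3,0,0,0,0],
    [20.3,-6.3,0,0,0,0],
    [22.8,-7.1,0,0,0,0],
    [23.8,-7.4,1,0,0,0],
    [23.8,-7.4,3,0,0,0],
    [23.8,-7.4,6,0,0,0],
  ],
)

```text
clock: 40.37
eef_pos: [425.1, 301.6, 188.7]
eef_rot: [3.139, -0.001, 1.788]
wrist_force: [0.9, -0.0, -0.3]
finger_gap: 70.0
```

Call:
servo_tool(
  series=[
    [0,0,2,0,0,0],
    [0,0,4.5,0,0,0],
    [0,0,6.3,0,0,0],
    [0,0,7.2,0,0,0],
    [0,0,7.6,0,0,0],
    [0,0,7.6,0,0,0],
    [0,0,7.6,0,0,0],
    [0,0,7.6,0,0,0],
    [0,0,7.6,0,0,0],
    [0,0,7.6,0,0,0],
  ],
)

```text
clock: 41.2
eef_pos: [425.0, 301.2, 113.1]
eef_rot: [3.14, -0.0, 1.787]
wrist_force: [-0.0, 0.3, 0.1]
finger_gap: 70.0
```

```bash
python3 mv.py 424.8 301.1 111.6 1.787
```

```text
clock 41.2 pos [425.  301.2 113.1] rot [ 3.14  -0.     1.787] F [-0.   0.3  0.1] gap 70.0
shift cm [-0.   -0.02  0.15] rot [ 0.001 -0.    -0.   ] dist 2 J1,J6 [0.55 0.33]
```

Call:
servo_tool(
  series=[
    [0,0,0.1,0,0,0],
    [0,0,0.1,0,0,0],
    [0,0,0.1,0,0,0],
    [0,0,0.1,0,0,0],
    [0,0,0.1,0,0,0],
    [0,0,0.1,0,0,0],
    [0,0,0.1,0,0,0],
    [0,0,0.1,0,0,0],
    [0,0,0.1,0,0,0],
    [0,0,0.1,0,0,0],
  ],
  gripper=3.8,
)

```text
clock: 42.03
eef_pos: [424.8, 301.0, 111.4]
eef_rot: [3.142, -0.0, 1.787]
wrist_force: [0.1, 0.3, -1.6]
finger_gap: 46.0
```

```bash
python3 mv.py 527.8 19.5 119 1.787
```

```text
clock 42.03 pos [424.8 301.  111.4] rot [ 3.142 -0.     1.787] F [ 0.1  0.3 -1.6] gap 46.0
shift cm [-29.71   4.03  -0.76] rot [ 0. -0. -0.] dist 300 J1,J6 [0.55 0.33]
```

Call:
servo_tool(
  series=[
    [0,0,-1,0,0,0],
    [0,0,-4,0,0,0],
    [0,0,-8,0,0,0],
    [0,0,-12,0,0,0],
    [-1,0.1,-16,0,0,0],
    [-3.5,0.5,-17.3,0,0,0],
    [-7,1,-17.3,0,0,0],
    [-10.5,1.4,-17.3,0,0,0],
    [-14,1.9,-17.3,0,0,0],
    [-17.5,2.4,-17.3,0,0,0],
  ],
)

```text
clock: 42.87
eef_pos: [485.7, 133.6, 285.2]
eef_rot: [3.141, 0.0, 1.787]
wrist_force: [-0.1, 1.2, -2.1]
finger_gap: 45.4
```

Call:
servo_tool(
  series=[
    [-3.5,0.5,0,0,0,0],
    [-7,0.9,0,0,0,0],
    [-10,1.3,0,0,0,0],
    [-11.8,1.6,0,0,0,0],
    [-12.2,1.6,0,0,0,0],
    [-12.2,1.6,0.5,0,0,0],
    [-12.2,1.6,2.5,0,0,0],
    [-12.2,1.6,5,0,0,0],
    [-12.2,1.6,8,0,0,0],
    [-12.2,1.6,11,0,0,0],
  ],
)

```text
clock: 43.7
eef_pos: [527.0, 20.8, 173.6]
eef_rot: [3.141, -0.0, 1.788]
wrist_force: [-0.1, 0.2, -2.1]
finger_gap: 45.9
```

Call:
servo_tool(
  series=[
    [0,0,2,0,0,0],
    [0,0,3.5,0,0,0],
    [0,0,4.5,0,0,0],
    [0,0,5,0,0,0],
    [0,0,5.2,0,0,0],
    [0,0,5.4,0,0,0],
    [0,0,5.5,0,0,0],
    [0,0,5.5,0,0,0],
    [0,0,5.5,0,0,0],
    [0,0,5.5,0,0,0],
  ],
)

```text
clock: 44.53
eef_pos: [527.7, 19.5, 119.9]
eef_rot: [3.141, 0.0, 1.787]
wrist_force: [-0.5, -0.5, -2.8]
finger_gap: 45.3
```

```bash
python3 mv.py 527.7 19.5 118.4 1.787
```

```text
clock 44.53 pos [527.7  19.5 119.9] rot [3.141 0.    1.787] F [-0.5 -0.5 -2.8] gap 45.3
shift cm [0.   0.   0.15] rot [ 0.001  0.    -0.   ] dist 1 J1,J6 [-0.03 -0.25]
```

Call:
servo_tool(
  series=[
    [0,0,0.05,0,0,0],
    [0,0,0.1,0,0,0],
    [0,0,0.1,0,0,0],
    [0,0,0.1,0,0,0],
    [0,0,0.1,0,0,0],
    [0,0,0.1,0,0,0],
    [0,0,0.1,0,0,0],
    [0,0,0.1,0,0,0],
    [0,0,0.1,0,0,0],
    [0,0,0.1,0,0,0],
  ],
)

```text
clock: 45.37
eef_pos: [527.5, 19.5, 118.5]
eef_rot: [3.141, 0.0, 1.787]
wrist_force: [0.2, -1.0, -1.1]
finger_gap: 45.8
```

Call:
servo_tool(
  series=[
    [0,0,0,0,0,0],
    [0,0,0,0,0,0],
    [0,0,0,0,0,0],
    [0,0,0,0,0,0],
    [0,0,-1,0,0,0],
    [0,0,-3,0,0,0],
    [0,0,-6,0,0,0],
    [0,0,-9.5,0,0,0],
    [0,0,-12,0,0,0],
    [0,0,-13,0,0,0],
  ],
  gripper=7,
)

```text
clock: 46.2
eef_pos: [528.4, 19.5, 253.1]
eef_rot: [3.136, 0.001, 1.787]
wrist_force: [0.4, -0.4, -0.1]
finger_gap: 70.1
```

Call:
servo_tool(
  series=[
    [0,-3,0,0,0,0],
    [0,-6,0,0,0,0],
    [0,-9,0,0,0,0],
    [0,-12,0,0,0,0],
    [0,-14,0,0,0,0],
    [0,-14,0,0,0,0],
    [0,-14,0,0,0,0],
    [0,-14,0,0,0,0],
    [0,-14,0,0,0,0],
    [0,-14,0,0,0,0],
  ],
)

```text
clock: 47.03
eef_pos: [391.2, -10.4, 248.1]
eef_rot: [-3.141, -0.0, 1.787]
wrist_force: [-0.7, -0.1, -0.2]
finger_gap: 70.0
```

```bash
python3 mv.py 527.7 19.5 118.4 1.787
python3 m2.py "dict(tin=(523.8,-318.3,89),white=(571.9,-27.6,152),orange=(548.3,84.7,152),blue=(528.6,22.2,152))" a9
python3 - <<'E'
import cv2
cv2.imwrite("pics/a9b.png",cv2.resize(cv2.imread("pics/a9_scene.png")[90:300,90:450],None,fx=2,fy=2))
E
```

```text
clock 47.03 pos [391.2 -10.4 248.1] rot [-3.141 -0.     1.787] F [-0.7 -0.1 -0.2] gap 70.0
shift cm [-0.02 13.98 12.96] rot [-0.001 -0.     0.   ] dist 191 J1,J6 [-0.12 -0.34]
top tin [415.3 245.2] [19.1 19.9] on plane [ 524.2 -318.8]
top white [285.2 222.6] [19.4 19.6] on plane [571.1 -27.8]
top orange [232.7 233.8] [19.9 20.3] on plane [548.8  84.6]
top blue [262.2 243.2] [20.3 20.6] on plane [527.9  21.9]
scene tin [136.9 174.4] [13.  19.6] on plane [ 523.2 -319.2]
scene white [263.1 152.9] [12.4 18.8] on plane [571.6 -28.1]
scene orange [309.3 140.9] [11.9 18.2] on plane [549.1  84.4]
scene blue [281.3 138.6] [11.7 18.4] on plane [529.4  21.9]
tin [ 524.1 -318.8   89.8] [0.2, 0.2]
white [571.1 -27.9 151.6] [0.1, 0.1]
orange [548.8  84.6 151.7] [0.1, 0.1]
blue [528.1  22.1 150.9] [0.1, 0.1]
```

View pics/a9b.png

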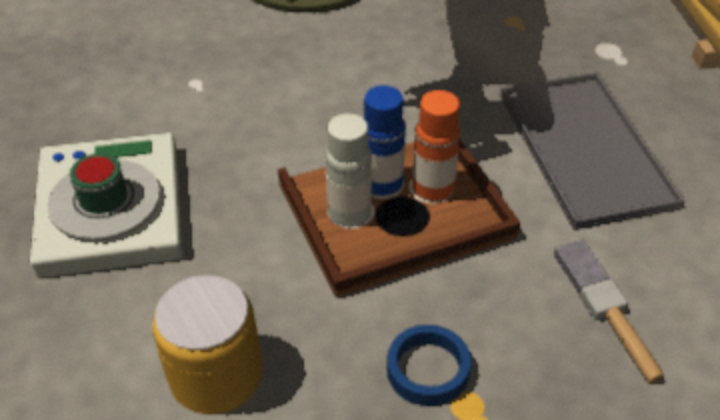

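The final picture shows white (348,170), blue (384,140) and orange (437,145) standing on their rack spots, within 1 mm of their start points. The tin is centred on the pan, the tray is empty, and the paint tin, tape and brush look untouched. The gripper is clear of everything, so I'm handing in.

```bash
python3 -c "
from cell import *
sign_off()"
```

```text
the job is handed in; nothing more can be done
```

The job is done and handed in at about 47 s, well inside the 136 s limit; `sign_off()` gives no verdict. I moved blue, orange and white into the tray, put the hardener tin on the scale's pan, then put white, orange and blue back on their own spots.

- **Cans:** all three stand upright within about 1 mm of where they started. Triangulated cap heights were 151–152 mm, against 152 expected.
- **Tin:** its centre measures about 0.6 mm from the pan's middle, with the lid at 89.8 mm against 89 expected.
- **Bystanders and forces:** the paint tin, tape and brush look untouched in the last picture, but I did not measure their positions. The highest wrist force I read at the end of a move was about 6 N, and the gripper was open and clear at hand-in.
- **Disagreements:** the orange and white cans measured 115 mm apart at the start, not the nominal 111 mm, so I went by the measured spots. My first tray corner picks gave rim heights of 8–15 mm against the stated 16 mm. Contact when placing the cans put the tray floor at about 5 mm, as stated.

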